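# Fit a price label behind the shelf lip and hold it home

### The arm

A 6-joint arm with a two-finger parallel gripper is mounted at the origin on the work surface. World frame = base frame: x ahead of the robot, y to its left, z up, the work surface at z = 0. Lengths are in mm, angles in degrees, forces in N, time in s.
With the tool pointing down it reaches from about 350 to 850 mm from the base axis. Payload 8.1 kg.
Tool frame: the origin (TCP) lies where the fingers leave the gripper's body, on its centre line; the fingertips stand r.tip_reach ahead of it and the grasp point (between the pads) lies 54 mm ahead of it (r.tip_reach is the distance from the TCP to the fingertips, in mm); z points along the fingers, y is the direction in which the jaws open and shut (so a half turn about z gives the same grasp; the last joint's range is limited). The gripper opens to 85 mm and grips with 20 to 120 N. Pads are 22 mm wide; open, the fingers measure 114 mm over their backs; the gripper's body (76 mm by 85 mm) begins 54 mm behind the grasp point. The pads swing forward as they close: fully open they stand 13 mm farther back than shut.
Start: joints at [-74.507, 7.471, 85.268, -0, 87.261, -4.893], TCP at [209.024, -562.419, 303.892] pointing down, gripper open.
Joint ranges: [-169.43, 169.43], [-51.17, 129.36], [1.28, 143.12], [-76.62, 256.62], [0, 156.53], [-152.29, 152.29]. Speed limits (degrees/s): [136.94, 136.94, 159.86, 180, 180, 180].

### API

Orientations are given as [roll, pitch, yaw] about the fixed x, y, z axes, in that order (R = Rz(yaw) Ry(pitch) Rx(roll)).
In Python, from rig import r, imaging, sign_off gives the robot as it stands.
- The arm moves only by the shell command python3 -m crank 'ROWS'. ROWS is JSON, a list of rows, each a list of 3 entries, a list of its own where there are three numbers: the shift along the tool's x, y, z in m, then the turn, a rotation vector about the tool's x, y, z in rad, then the finger opening in m, from 0 to 0.0854. In form: [[[dx, dy, dz], [wx, wy, wz], jaw], ...]. A call has exactly 8 rows; each row shifts and turns the commanded pose from where the row before left it, along the tool's axes as they then stand; what a row does not reach is not made up. A row lasts 1/10 s, in which the tool goes at most 50 mm and 8.59 degrees, less where a joint would pass 70% of its speed; a pose out of reach is approached as far as the arm can. A call is refused whole if a number of a shift passes 0.05 or a number of a turn 0.15, either way. A call with a gripper value outside its range is refused whole. The fingers move at their own pace and stop on an object; the grip force is fixed at half the most. Time passes only in rows, so rows that do not move let the fingers close, or fill a call up. It gives the time, the measured TCP pose, the force and the opening at its end, in the units of the state.
- r.sense(): the state, without advancing time (a new reading comes with each control period).
- imaging.grab_frame(name): name is "scene" or "top" or "wrist"; returns (picture, depth): 420x560x3 uint8, blue, green, red; 420x560 float32, mm along the optical axis (not along the pixel's ray), 0 where there is no reading.
- imaging.camera_params(name): a dict with "mtx" (3x3 intrinsics, pixels), "R" (3x3) and "t" (3): a world point X has camera coordinates R X + t; the wrist camera has in their place "tool_from_camera" (4x4, takes a point from camera to tool coordinates, whose origin is the TCP and whose axes are the flange's). Camera axes: x right, y down, z forward; pixel columns grow to the right and rows downward; lengths in mm; the calibration is good to about 2 mm. A picture is of the moment at which its call begins: read the wrist's pose just before it. camera_params takes no time and is no camera call.
- sign_off(): hands the job in, once; it reports no verdict.
The state is a dict: "t": time; "joints": joint angles; "joint_vel": joint speeds; "effort": joint torques, N m; "eef_pos": TCP position; "tcp_rot": TCP orientation; "wrist_force": force on the tool from outside, world axes, zero at the start; "torque": the same for the moment, N m; "gripper_width": finger opening in mm.
Only numpy, scipy, OpenCV 4.12 (cv2) and the standard library are available. Lean on these libraries where they do the work, as an engineer would, in place of code of your own. Each camera call takes 0.05 s, during which the arm holds its last target. There are 200 camera calls.

### The job

Take the green price-label holder out of the oak block and push its metal tongue down behind the springy aluminium lip on the front edge of the display shelf, centred in front of the green seed tin and with its paper face to the front, until the tongue stands firmly on the bottom of the rail. Finish while still holding it there: keep a steady downward push on it, upright and not let go, so that I can tighten the lip's screws. Do not force it hard enough to bend the rail, and leave the goods and the yellow label holder where they are.

Things in the scene. Friction and masses are not known exactly. Their poses are not given: they have to be found in the camera images.
- ticket_mid (a point): Centre of the loose green label holder's frame, where to grip it. Frame 12 mm thick (x) x 64 wide (y) x 56 high (z); under it a steel tongue 6 thick x 56 wide x 28 long, its lowest 8 mm tapering to an edge 2.4 mm thick. This point is 28 mm above the frame's underside, 56 mm above the tongue's edge. Holder's own axes: z up, -x out of the face with the white paper ticket
- ticket: The same green holder (about 60 g, 84 mm high); origin at the centre of its tongue's lower edge, 56 mm below ticket_mid; same axes
- other_mid (a point): Centre of the frame of the yellow label holder, otherwise the same as the green one, standing in the same block 110 mm away; to be left alone
- block: Fixed oak block 70 (x) x 220 (y) x 50 (z) mm, origin at the centre of its underside, with a groove 10 mm wide, 32 mm deep along its whole y length. Both holders stand upright in the groove, their frames resting on the block's top, paper faces to the block's -x and square to it; which is at +y and which at -y varies
- shelf: Fixed wooden display shelf, board 200 (x) x 440 (y) mm, its top 120 mm above the origin, which is at the centre of its underside. The front edge is at its -x, towards the robot. The goods stand in a row along y, more than 70 mm behind the front edge, at most 68 mm high
- rail: Aluminium price rail 420 mm long (y) fixed along the shelf's front edge, axes as the shelf's. Origin at mid-length on the rail's rigid bottom, where the tongue's edge must end: 24 mm below the board's top, 3 mm in front (-x) of the board's edge. The tongue goes between the board's edge and the lip; home, it is centred at x about 0 and the frame's underside is 4 mm above the board's top
- lip (a joint): Springy front lip of the rail: 0 closed, grows (rad, up to 0.35) as it bends out to -x about its foot. Its inward bend, 13 mm above the rail's bottom, leaves 4 mm to the board; above, it flares to a mouth 9 mm wide, 23 mm above the bottom. The tongue wedges it open about 0.1 rad against 2 to 3 N of spring; pushing in takes a few newtons until the tongue meets the rigid bottom
- seed_tin: Green seed tin with white front panel, 63 (x) x 93 (y) x 62 (z) mm and a wire handle, loose on the shelf, square to it (axes as the shelf's), origin at the centre of its underside. Its place in the row varies
- pot: White stepped ceramic pot, 68 mm across, 58 mm high, loose on the shelf, origin at the centre of its underside
- honey: Amber honey jar with black lid, 48 mm across, 56 mm high, loose on the shelf, origin at the centre of its underside
Things that resemble listed ones, but are neither listed nor needed, are in the scene too. Several things have the shape of the seed_tin; the one meant has the colours described above.

How it is judged:
By the outcome, as a careful person would: the job done as asked, in the order asked, and still so for the second after the job is handed in, while the arm keeps its last pose, push and grip.
It also fails if it takes over 35 s, if anything falls off the work surface, if the arm or the gripper's body presses on something with over 40 N, if the wrist force passes 120 N, or if a joint passes its speed limit or range.

## Working session

There is one attempt and no reset: what is moved stays moved. The work goes in short steps, Python scripts to look and compute and a shell command to move; the robot and the scene stay as the last step left them, time stands still between calls to the robot, and variables do not carry over. Pictures are saved under pics/ and viewed, about 8 in all and at most 12, crops included, and the job is handed in when it is done.

```bash
mkdir -p pics; ls
python3 - <<'E'
from rig import r, imaging
import cv2, numpy as np
print(r.sense(), r.tip_reach)
for n in("scene","top"):
    p,d=imaging.grab_frame(n); cv2.imwrite(f"pics/{n}0.png",p); np.save(f"{n}0.npy",d)
    print(n,imaging.camera_params(n))
print(imaging.camera_params("wrist"))
E
```

```text
pics
{'t': 0.0, 'joints': array([-7.45071833e+01,  7.51656069e+00,  8.53317527e+01, -4.20435254e-04,
        8.72644372e+01, -4.89463186e+00]), 'joint_vel': array([ 0.0507352 ,  0.07598807, -0.07735263,  0.09567272, -0.01257485,
        0.01252437]), 'effort': array([-5.33549228e-04, -5.69390702e+01, -5.00565612e+01, -2.82187411e-04,
        1.46290640e-02, -1.27480976e-05]), 'eef_pos': array([ 208.90375147, -561.98160649,  302.80548716]), 'tcp_rot': array([-1.79887625e+02, -9.20188787e-03,  2.03874600e+01]), 'wrist_force': array([ 0.15871831,  1.21533869, -0.01602578]), 'torque': array([ 0.02049722, -0.00251789,  0.02054368]), 'gripper_width': 85.34748877016914} 72.6
scene {'mtx': array([[510.22919459,   0.        , 275.41148677],
       [  0.        , 510.22919459, 204.61327228],
       [  0.        ,   0.        ,   1.        ]]), 'R': array([[-0.84003293,  0.54241484, -0.01143752],
       [ 0.4300144 ,  0.65280911, -0.62364083],
       [-0.33080552, -0.52879713, -0.78162734]]), 't': array([ 494.02026248, -222.32644233, 1440.59102421])}
top {'mtx': array([[493.23437868,   0.      
[... 157 characters left out ...]
615, -0.00658763],
       [-0.99231245,  0.02076   , -0.12200423],
       [ 0.12211368,  0.00408394, -0.99250772]]), 't': array([  60.40378513,  605.38966302, 1010.2675391 ])}
{'mtx': array([[349.98250472,   0.        , 283.88558313],
       [  0.        , 349.98250472, 212.36802973],
       [  0.        ,   0.        ,   1.        ]]), 'tool_from_camera': array([[ 1.00061754e-03, -9.48789290e-01, -3.15908028e-01,
         8.25504980e+01],
       [ 9.99998558e-01,  1.38281526e-03, -9.85679929e-04,
        -7.25733961e-01],
       [ 1.37204500e-03, -3.15906586e-01,  9.48789306e-01,
        -7.07597588e+01],
       [ 0.00000000e+00,  0.00000000e+00,  0.00000000e+00,
         1.00000000e+00]])}
```

View pics/scene0.png

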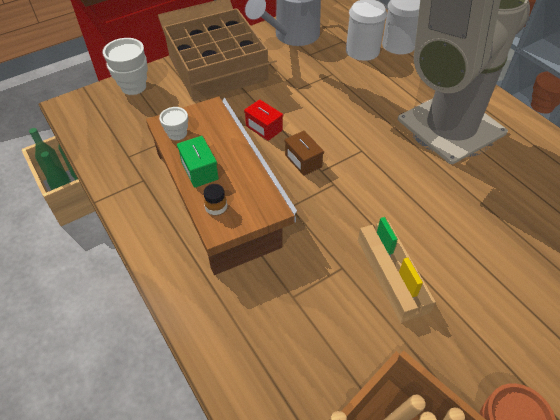

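View pics/top0.png

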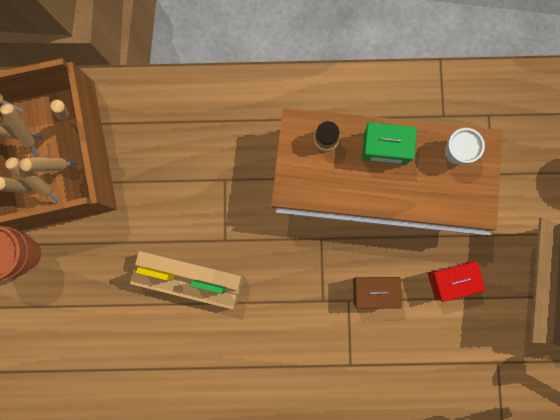

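The top picture shows the shelf with its rail facing the robot, from (277,211) to (491,231). The green tin is at (390,143). The block is at (187,280), with yellow at (155,273) and green at (208,287). In the scene view the sides facing the camera show no paper, so the paper appears to face the robot.

```bash
cat > h.py <<'E'
import numpy as np, cv2
from rig import r, imaging
from scipy.spatial.transform import Rotation as Ro
def cloud(n,d,P=None):
    """world points HxWx3"""
    c=imaging.camera_params(n); K=c["mtx"]
    v,u=np.mgrid[:d.shape[0],:d.shape[1]]
    X=np.stack([(u-K[0,2])/K[0,0]*d,(v-K[1,2])/K[1,1]*d,d],-1)
    if n!="wrist": return (X-c["t"])@c["R"]
    T=c["tool_from_camera"]; X=X@T[:3,:3].T+T[:3,3]
    return X@Ro.from_euler("xyz",P["tcp_rot"],degrees=True).as_matrix().T+P["eef_pos"]
E
python3 - <<'E'
from h import *
for n in("top","scene"):
    p=cv2.imread(f"pics/{n}0.png"); d=np.load(f"{n}0.npy"); W=cloud(n,d)
    b,g,rr=[p[...,i].astype(int) for i in range(3)]
    G=(g>90)&(g>2*rr)&(g>1.4*b)&(d>0); Y=(g>130)&(rr>150)&(b<60)&(d>0)
    for nm,M in(("green",G),("yellow",Y)):
        k,l,s,c=cv2.connectedComponentsWithStats(M.astype(np.uint8))
        for i in range(1,k):
            if s[i,4]<60: continue
            Q=W[l==i]; zt=np.percentile(Q[:,2],90); T=Q[Q[:,2]>zt-6]
            rc=cv2.minAreaRect(T[:,:2].astype(np.float32))
            print(n,nm,s[i],c[i].round(),"ztop",zt.round(1),rc, T.mean(0).round(1))
    if n=="top":
        # shelf top
        z=W[...,2]; R=W[150:205,290:490].reshape(-1,3); print("board z",np.median(R[:,2]))
        M=(abs(z-np.median(R[:,2]))<10)&(d>0); M[:, :265]=0;M[:,510:]=0
        print(cv2.minAreaRect(W[M][:,:2].astype(np.float32)))
        B=np.zeros_like(M);B[240:315,120:255]=1;M=(z>38)&(z<60)&B
        rc=cv2.minAreaRect(W[M][:,:2].astype(np.float32));print("block",np.median(W[M][:,2]),rc)
        cv2.imwrite("pics/c1.png",np.vstack([cv2.resize(p[245:315,125:250],(750,420),interpolation=2)[:, :], ]))
        for a in(280,330,380,430,480):
            for v in range(196,236,2): pass
            print(a,[ (v,*W[v,a].round().astype(int)) for v in range(200,236,3)])
E
```

```text
top green [ 365  122   52   38 1547] [390. 141.] ztop 183.6 ((710.354736328125, -132.9532012939453), (92.47882843017578, 62.37913513183594), 82.64301300048828) [ 710.  -132.4  181.7]
top green [191 281  35  12 231] [208. 286.] ztop 107.4 ((445.6458740234375, 223.41783142089844), (62.57421875, 10.661734580993652), 75.45265197753906) [445.8 222.9 105.2]
top yellow [136 267  34  13 209] [152. 273.] ztop 107.4 ((473.5814208984375, 329.9053955078125), (63.67558670043945, 11.254317283630371), 75.36078643798828) [473.7 329.7 105.3]
board z 119.97001480944692
((666.74853515625, -136.56539916992188), (441.29473876953125, 213.08261108398438), 82.69577026367188)
block 49.50655437975058 ((459.2170104980469, 277.6494140625), (221.09388732910156, 70.41143798828125), 75.27470397949219)
280 [(200, np.int64(611), np.int64(76), np.int64(119)), (203, np.int64(605), np.int64(76), np.int64(120)), (206, np.int64(599), np.int64(76), np.int64(119)), (209, np.int64(596), np.int64(77), np.int64(95)), (212, np.int64(588), np.int64(76), np.int64(120)), (215, np.int64(595), np.int64(81), np.int64(1)), (218, np.i
[... 2658 characters left out ...]
, (227, np.int64(550), np.int64(-310), np.int64(122)), (230, np.int64(546), np.int64(-321), np.int64(94)), (233, np.int64(539), np.int64(-312), np.int64(116))]
scene green [ 177  136   41   51 1290] [199. 161.] ztop 185.8 ((711.4661865234375, -128.61837768554688), (97.67003631591797, 62.24446487426758), 82.63616180419922) [ 712.2 -127.4  184.2]
scene green [377 217  20  37 407] [386. 235.] ztop 108.5 ((447.341796875, 226.58737182617188), (62.119564056396484, 11.317963600158691), 75.01846313476562) [447.5 227.2 107.2]
scene yellow [403 258  20  27 176] [412. 271.] ztop 109.8 ((474.296142578125, 333.03741455078125), (62.96883773803711, 11.877229690551758), 75.3802490234375) [474.9 333.  107.6]
```

View pics/c1.png

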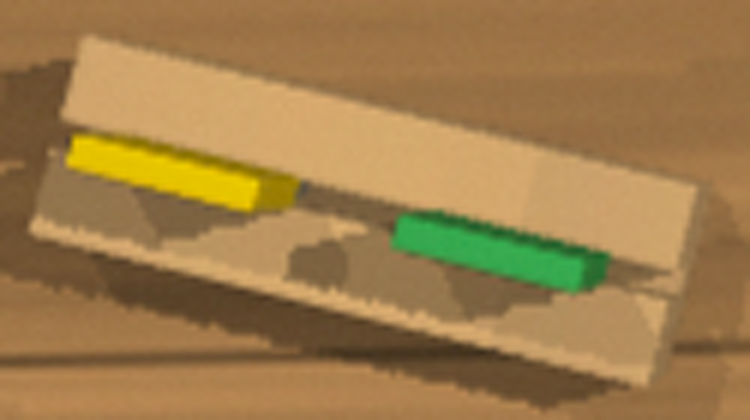

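```bash
cat >> h.py <<'E'
from scipy.linalg import logm, expm
def plan(pos,yaw,n,start=None):
    """uniform tool-frame row which repeated n times leads to pos, tool down with yaw"""
    def T(p,rot):
        M=np.eye(4); M[:3,:3]=rot.as_matrix(); M[:3,3]=p; return M
    s=r.sense()
    A=T(s["eef_pos"],Ro.from_euler("xyz",s["tcp_rot"],degrees=True)) if start is None else T(start[0],Ro.from_euler("xyz",[180,0,start[1]],degrees=True))
    B=T(pos,Ro.from_euler("xyz",[180,0,yaw],degrees=True))
    D=expm(np.real(logm(np.linalg.inv(A)@B))/n)
    print("row x",n,(D[:3,3]/1000).round(5),Ro.from_matrix(D[:3,:3]).as_rotvec().round(5))
E
python3 -c "
from h import *
plan([446.5,225,250],75.3,24)"
```

```text
row x 24 [ 0.03186 -0.01589  0.00223] [-6.000e-05 -4.000e-05 -3.994e-02]
```

```bash
python3 -m crank '[[[0.0319,-0.0159,0.0022],[0,0,-0.04],0.085],[[0.0319,-0.0159,0.0022],[0,0,-0.04],0.085],[[0.0319,-0.0159,0.0022],[0,0,-0.04],0.085],[[0.0319,-0.0159,0.0022],[0,0,-0.04],0.085],[[0.0319,-0.0159,0.0022],[0,0,-0.04],0.085],[[0.0319,-0.0159,0.0022],[0,0,-0.04],0.085],[[0.0319,-0.0159,0.0022],[0,0,-0.04],0.085],[[0.0319,-0.0159,0.0022],[0,0,-0.04],0.085]]'
python3 -m crank '[[[0.0319,-0.0159,0.0022],[0,0,-0.04],0.085],[[0.0319,-0.0159,0.0022],[0,0,-0.04],0.085],[[0.0319,-0.0159,0.0022],[0,0,-0.04],0.085],[[0.0319,-0.0159,0.0022],[0,0,-0.04],0.085],[[0.0319,-0.0159,0.0022],[0,0,-0.04],0.085],[[0.0319,-0.0159,0.0022],[0,0,-0.04],0.085],[[0.0319,-0.0159,0.0022],[0,0,-0.04],0.085],[[0.0319,-0.0159,0.0022],[0,0,-0.04],0.085]]'
python3 -c "
from h import *
plan([446.5,225,250],75.3,8)"
```

```text
t: 0.9
eef_pos: [372.7, -328.6, 285.7]
tcp_rot: [-180.0, -0.0, 38.8]
wrist_force: [0.9, -0.5, 1.1]
gripper_width: 85.0
t: 1.7
eef_pos: [454.1, -56.7, 268.3]
tcp_rot: [-180.0, 0.0, 57.1]
wrist_force: [-0.2, 0.3, -0.1]
gripper_width: 85.1
row x 8 [ 0.03167 -0.01576  0.00229] [-6.00e-05  0.00e+00 -3.96e-02]
```

```bash
python3 -m crank '[[[0.0317,-0.0158,0.0023],[0,0,-0.0396],0.085],[[0.0317,-0.0158,0.0023],[0,0,-0.0396],0.085],[[0.0317,-0.0158,0.0023],[0,0,-0.0396],0.085],[[0.0317,-0.0158,0.0023],[0,0,-0.0396],0.085],[[0.0317,-0.0158,0.0023],[0,0,-0.0396],0.085],[[0.0317,-0.0158,0.0023],[0,0,-0.0396],0.085],[[0.0317,-0.0158,0.0023],[0,0,-0.0396],0.085],[[0.0317,-0.0158,0.0023],[0,0,-0.0396],0.085]]'
python3 - <<'E'
from h import *
s=r.sense(); p,d=imaging.grab_frame("wrist"); cv2.imwrite("pics/w1.png",p)
W=cloud("wrist",d,s); print(s["eef_pos"],s["tcp_rot"])
b,g,rr=[p[...,i].astype(int) for i in range(3)]
G=(g>70)&(g>1.7*rr)&(g>1.3*b)&(d>0)&(W[...,2]>55)
k,l,st,c=cv2.connectedComponentsWithStats(G.astype(np.uint8))
for i in range(1,k):
    if st[i,4]<100: continue
    Q=W[l==i]; zt=np.percentile(Q[:,2],95); T=Q[Q[:,2]>zt-6]
    print(st[i],c[i].round(),zt,cv2.minAreaRect(T[:,:2].astype(np.float32)),T.mean(0))
E
```

```text
t: 2.5
eef_pos: [446.3, 225.3, 249.8]
tcp_rot: [-180.0, 0.0, 75.3]
wrist_force: [0.4, -0.9, 0.2]
gripper_width: 84.5
[446.31129169 225.25183455 249.83916666] [-1.79977949e+02  1.79476031e-02  7.53000361e+01]
[ 273  165   18  106 1731] [282. 218.] 107.65655952946844 ((445.8226318359375, 226.74012756347656), (63.25355529785156, 10.878156661987305), 75.6477279663086) [446.47994114 228.35601923 106.52839351]
```

View pics/w1.png

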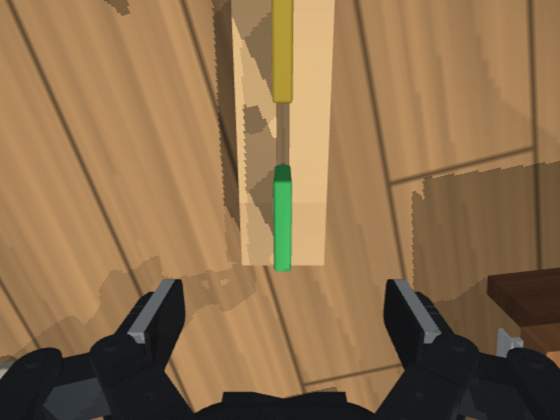

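The wrist view shows the green holder at (282,218), centred between the fingers (midpoint column 283) and square to them. I'll descend, then close the fingers.

```bash
python3 -m crank '[[[0.001,0,0.015],[0,0,0],0.085],[[0,0,0.015],[0,0,0],0.085],[[0,0,0.015],[0,0,0],0.085],[[0,0,0.015],[0,0,0],0.085],[[0,0,0.015],[0,0,0],0.085],[[0,0,0.015],[0,0,0],0.085],[[0,0,0.014],[0,0,0],0.085],[[0,0,0.013],[0,0,0],0.085]]'
python3 -m crank '[[[0,0,0.001],[0,0,0],0.04],[[0,0,0],[0,0,0],0.03],[[0,0,0],[0,0,0],0.02],[[0,0,0],[0,0,0],0.012],[[0,0,0],[0,0,0],0.005],[[0,0,0],[0,0,0],0],[[0,0,0],[0,0,0],0],[[0,0,0],[0,0,0],0]]'
```

```text
t: 3.35
eef_pos: [447.0, 224.6, 132.0]
tcp_rot: [-180.0, 0.0, 75.2]
wrist_force: [0.2, -0.1, 1.1]
gripper_width: 84.8
t: 4.15
eef_pos: [447.3, 225.1, 133.0]
tcp_rot: [180.0, -0.0, 75.2]
wrist_force: [-3.0, 0.4, 5.9]
gripper_width: 11.5
```

```bash
python3 -m crank '[[[0,0,-0.008],[0,0,0],0],[[0,0,-0.012],[0,0,0],0],[[0,0,-0.018],[0,0,0],0],[[0,0,-0.02],[0,0,0],0],[[0,0,-0.02],[0,0,0],0],[[0,0,-0.02],[0,0,0],0],[[0,0,-0.02],[0,0,0],0],[[0,0,-0.02],[0,0,0],0]]'
python3 - <<'E'
from h import *
s=r.sense(); p,d=imaging.grab_frame("wrist"); cv2.imwrite("pics/w2.png",p); np.save("w2.npy",d)
p,d=imaging.grab_frame("top"); 
p2,d2=imaging.grab_frame("scene"); cv2.imwrite("pics/s2.png",np.hstack([cv2.resize(p2[120:260,320:480],(480,420))]))
# shelf edge from first top image: fit front edge of the board + tin
W=cloud("top",np.load("top0.npy")); pt=cv2.imread("pics/top0.png")
ya=-7.35; ex=np.array([np.cos(np.radians(ya)),np.sin(np.radians(ya))]); ey=np.array([-ex[1],ex[0]])
for nm,q in(("tin",[710.4,-133]),("tinscene",[711.5,-128.6]),("rectc",[666.7,-136.6])): print(nm,np.dot(q,ex).round(1),np.dot(q,ey).round(1))
cv2.imwrite("pics/rail.png",cv2.resize(pt[195:240,270:400],(780,270),interpolation=2))
W2=W[...,:2]@ex; z=W[...,2]
for u in(300,340,380,420,460):
    print(u,[(v,round(float(W2[v,u])),round(float(z[v,u]))) for v in range(203,232,2)])
E
```

```text
t: 4.95
eef_pos: [447.2, 224.7, 272.2]
tcp_rot: [179.9, -0.0, 75.2]
wrist_force: [0.2, -0.2, -0.4]
gripper_width: 11.5
tin 721.6 -41.0
tinscene 722.1 -36.5
rectc 678.7 -50.2
300 [(203, 595, 120), (205, 592, 115), (207, 587, 116), (209, 583, 117), (211, 582, 96), (213, 576, 117), (215, 575, 87), (217, 580, 0), (219, 575, -1), (221, 571, 2), (223, 567, -4), (225, 562, 0), (227, 558, 2), (229, 553, 1), (231, 549, -2)]
340 [(203, 603, 124), (205, 600, 117), (207, 595, 119), (209, 591, 120), (211, 588, 118), (213, 584, 116), (215, 582, 98), (217, 577, 110), (219, 575, 94), (221, 580, 0), (223, 576, 0), (225, 572, 1), (227, 567, 2), (229, 563, -2), (231, 558, 2)]
380 [(203, 612, 120), (205, 608, 121), (207, 604, 117), (209, 600, 118), (211, 596, 122), (213, 592, 120), (215, 588, 121), (217, 584, 121), (219, 583, 97), (221, 577, 115), (223, 573, 115), (225, 581, -3), (227, 577, 0), (229, 572, 2), (231, 568, 0)]
420 [(203, 620, 121), (205, 616, 121), (207, 612, 121), (209, 608, 122), (211, 604, 119), (213, 600, 122), (215, 596, 119), (217, 593, 117), (219, 589, 117), (221, 585, 120), (223, 584, 97), (225, 578, 112), (227, 573, 118), (229, 582, 0), (231, 577, 0)]
460 [(203, 629, 118), (205, 625, 118), (207, 621, 119), (209, 617, 118), (211, 613, 120), (213, 609, 120), (215, 604, 123), (217, 601, 118), (219, 597, 120), (221, 593, 120), (223, 589, 119), (225, 585, 123), (227, 584, 98), (229, 579, 109), (231, 574, 116)]
```

View pics/w2.png

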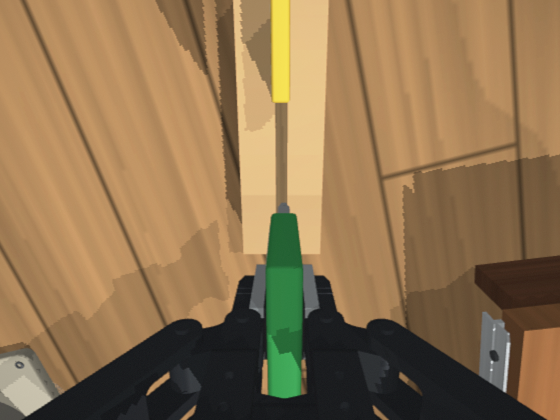

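View pics/rail.png

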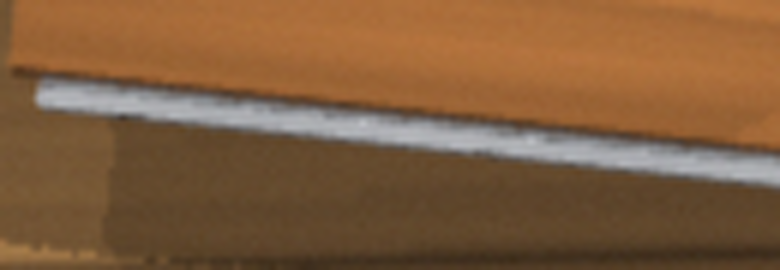

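The wrist view shows the holder gripped square, with the tongue visible at (284,207). The top view puts the board's edge at about 584-585 along the shelf's x.

```bash
python3 -c "
from h import *
plan([570.6,-114,265],82.65,16)"
```

```text
row x 16 [-0.0193   0.01167  0.00046] [ 0.00023 -0.00013 -0.00812]
```

```bash
python3 -m crank '[[[-0.01,0.006,0],[0,0,-0.008],0],[[-0.0193,0.0117,0.0005],[0,0,-0.008],0],[[-0.0193,0.0117,0.0005],[0,0,-0.008],0],[[-0.0193,0.0117,0.0005],[0,0,-0.008],0],[[-0.0193,0.0117,0.0005],[0,0,-0.008],0],[[-0.0193,0.0117,0.0005],[0,0,-0.008],0],[[-0.0193,0.0117,0.0005],[0,0,-0.008],0],[[-0.0193,0.0117,0.0005],[0,0,-0.008],0]]'
python3 -m crank '[[[-0.0193,0.0117,0.0005],[0,0,-0.008],0],[[-0.0193,0.0117,0.0005],[0,0,-0.008],0],[[-0.0193,0.0117,0.0005],[0,0,-0.008],0],[[-0.0193,0.0117,0.0005],[0,0,-0.008],0],[[-0.0193,0.0117,0.0005],[0,0,-0.008],0],[[-0.0193,0.0117,0.0005],[0,0,-0.008],0],[[-0.0193,0.0117,0.0005],[0,0,-0.008],0],[[-0.0193,0.0117,0.0005],[0,0,-0.01],0]]'
python3 - <<'E'
from h import *
s=r.sense(); p,d=imaging.grab_frame("wrist"); cv2.imwrite("pics/w3.png",p); np.save("w3.npy",d); np.save("s3.npy",s,allow_pickle=True)
W=cloud("wrist",d,s); ya=np.radians(-7.35); ex=np.array([np.cos(ya),np.sin(ya)]); ey=np.array([-ex[1],ex[0]])
print(s["eef_pos"],s["tcp_rot"], s["eef_pos"][:2]@ex,s["eef_pos"][:2]@ey)
b,g,rr=[p[...,i].astype(int) for i in range(3)]
G=(g>90)&(g>2*rr)&(g>1.4*b)&(d>0)&(W[...,2]>175)&(W[...,2]<190)&(W[...,:2]@ex>660)
print("tin",G.sum(),cv2.minAreaRect(np.float32(np.c_[W[G][:,:2]@ex,W[G][:,:2]@ey])))
X=W[...,:2]@ex
for v in(20,80,140): 
  Z=W[v,:,2]; print(v,(W[v,280,:2]@ey).round(),[(u,round(float(X[v,u]),1),round(float(Z[u]))) for u in range(250,310,3)])
E
```

```text
t: 5.9
eef_pos: [499.4, 62.7, 265.3]
tcp_rot: [-179.9, 0.0, 78.9]
wrist_force: [0.0, 0.0, -0.7]
gripper_width: 11.7
t: 6.7
eef_pos: [566.2, -104.9, 261.1]
tcp_rot: [-179.9, -0.0, 82.7]
wrist_force: [0.6, 0.6, -1.1]
gripper_width: 11.0
[ 566.23100176 -104.88380775  261.07869207] [-1.79872538e+02 -1.73937519e-02  8.26661463e+01] 574.9961850097981 -31.583978671333472
tin 7984 ((697.1514282226562, -40.110538482666016), (29.64226722717285, 95.21400451660156), 11.134048461914062)
20 90.0 [(250, 546.4, 1), (253, 548.9, 0), (256, 551.4, 1), (259, 553.9, 0), (262, 556.4, -1), (265, 559.0, 1), (268, 561.5, 0), (271, 564.1, 0), (274, 566.6, 1), (277, 569.1, 1), (280, 573.2, 120), (283, 574.9, 120), (286, 576.5, 117), (289, 578.1, 114), (292, 580.1, 96), (295, 581.9, 97), (298, 583.7, 97), (301, 584.6, 120), (304, 586.2, 121), (307, 587.7, 121)]
80 60.0 [(250, 545.1, 2), (253, 547.5, -1), (256, 550.3, 1), (259, 553.1, 3), (262, 555.6, 1), (265, 558.3, 1), (268, 561.0, 2), (271, 563.6, 1), (274, 566.3, 1), (277, 568.9, 1), (280, 573.2, 119), (283, 574.9, 118), (286, 576.6, 118), (289, 578.4, 113), (292, 580.4, 97), (295, 582.2, 98), (298, 583.8, 108), (301, 585.1, 120), (304, 586.7, 121), (307, 588.4, 121)]
140 26.0 [(250, 543.5, 1), (253, 546.2, 0), (256, 549.0, 0), (259, 551.9, 1), (262, 554.7, 2), (265, 557.5, 1), (268, 560.2, 0), (271, 563.1, 1), (274, 565.8, 1), (277, 568.6, 0), (280, 573.1, 119), (283, 574.9, 119), (286, 576.7, 116), (289, 578.6, 112), (292, 580.7, 97), (295, 582.7, 96), (298, 583.9, 119), (301, 585.6, 121), (304, 587.4, 121), (307, 589.2, 120)]
```

View pics/w3.png

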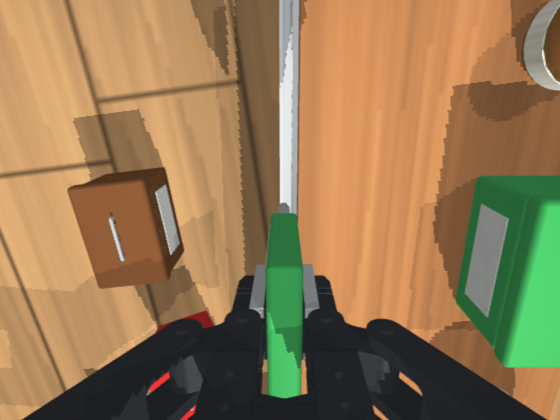

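Run:
```python
from h import *
p=cv2.imread("pics/w3.png"); d=np.load("w3.npy"); s=np.load("s3.npy",allow_pickle=True).item()
W=cloud("wrist",d,s); ya=np.radians(-7.35); ex=np.array([np.cos(ya),np.sin(ya)]); ey=np.array([-ex[1],ex[0]])
S=np.stack([W[...,:2]@ex,W[...,:2]@ey,W[...,2]],-1)
b,g,rr=[p[...,i].astype(int) for i in range(3)]
G=(g>60)&(g>1.7*rr)&(g>1.3*b)&(d>0)
u=np.arange(560)[None,:]
t=G&(u>430); Q=S[t]; print("tin front x", np.percentile(Q[:,0],[1,3]), "y'",np.percentile(Q[Q[:,2]>170][:,1],[0.3,1,99,99.7]))
F=t&(S[...,2]>140)&(S[...,2]<176); Q=S[F]; print("front face y'",np.percentile(Q[:,1],[.5,1,99,99.5]), np.percentile(Q[:,0],[5,50]))
Pn=(p.min(-1)>110)&(u>450)&(S[...,0]>670)&(S[...,0]<700)&(S[...,2]>125); Pn[:180]=0
Q=S[Pn]; print("panel",Pn.sum(),np.percentile(Q[:,1],[1,99]),Q.mean(0))
h=G&(u<330); Q=S[h]
for lo,hi in((154,165),(165,180),(180,200),(200,215)):
    q=Q[(Q[:,2]>lo)&(Q[:,2]<hi)]; print(lo,len(q), np.percentile(q[:,0],[2,98]) if len(q) else 0, np.percentile(q[:,1],[2,98]) if len(q) else 0)
for v in range(203,216,2): print(v,[tuple(S[v,c].round(1)) for c in(279,281,283,285,287,289)])
```

```text
tin front x [690.07867993 690.38590023] y' [-83.66752214 -82.75708216   7.09835016   7.364496  ]
front face y' [-81.10660991 -80.61983141   6.90849273   7.2201297 ] [690.61367969 692.23807363]
panel 2660 [-67.58476182  -9.3939643 ] [691.62846225 -37.30241842 148.36906968]
154 0 0 0
165 0 0 0
180 385 [570.17819281 580.84110107] [-0.30890339  1.04423687]
200 430 [570.27159144 580.96717581] [-0.3067493   1.06748934]
203 [(np.float64(570.3), np.float64(-49.2), np.float64(0.4)), (np.float64(574.0), np.float64(-3.4), np.float64(152.3)), (np.float64(575.1), np.float64(-3.3), np.float64(152.4)), (np.float64(576.2), np.float64(-3.2), np.float64(152.6)), (np.float64(577.5), np.float64(-15.0), np.float64(113.6)), (np.float64(578.8), np.float64(-15.5), np.float64(112.1))]
205 [(np.float64(573.0), np.float64(-3.6), np.float64(155.2)), (np.float64(574.1), np.float64(-3.2), np.float64(156.6)), (np.float64(575.1), np.float64(-3.3), np.float64(155.9)), (np.float64(576.2), np.float64(-3.5), np.float64(155.5)), (np.float64(577.2), np.float64(-3.4), np.float64(155.6)), (np.float64(578.8), np.float64(-16
[... 1080 characters left out ...]
2.2))]
213 [(np.float64(573.4), np.float64(0.4), np.float64(180.6)), (np.float64(574.3), np.float64(0.6), np.float64(181.0)), (np.float64(575.2), np.float64(0.8), np.float64(181.7)), (np.float64(576.1), np.float64(0.4), np.float64(180.6)), (np.float64(577.1), np.float64(0.5), np.float64(180.9)), (np.float64(578.0), np.float64(0.6), np.float64(180.9))]
215 [(np.float64(573.5), np.float64(0.6), np.float64(183.9)), (np.float64(574.4), np.float64(0.5), np.float64(183.5)), (np.float64(575.3), np.float64(0.7), np.float64(184.1)), (np.float64(576.1), np.float64(0.6), np.float64(183.8)), (np.float64(577.0), np.float64(0.6), np.float64(183.8)), (np.float64(577.9), np.float64(0.6), np.float64(183.8))]
```

The wrist view shows the tongue directly above the rail, which runs up column 290, and the tin's panel at (488,260). Tongue to rail needs about +5.7 mm in tool y. Holder to tin needs about -7 mm in tool x.

```bash
python3 -m crank '[[[-0.0035,0.0029,0.002],[0,0,0],0],[[-0.0035,0.0028,0.004],[0,0,0],0],[[0,0,0.005],[0,0,0],0],[[0,0,0.005],[0,0,0],0],[[0,0,0.005],[0,0,0],0],[[0,0,0.004],[0,0,0],0],[[0,0,0],[0,0,0],0],[[0,0,0],[0,0,0],0]]'
cat > chk.py <<'E'
from h import *
import sys
s=r.sense(); p,d=imaging.grab_frame("wrist"); 
if len(sys.argv)>1: cv2.imwrite(sys.argv[1],cv2.resize(p[:260,200:560],(720,520)))
W=cloud("wrist",d,s); ya=np.radians(-7.35); ex=np.array([np.cos(ya),np.sin(ya)]); ey=np.array([-ex[1],ex[0]])
S=np.stack([W[...,:2]@ex,W[...,:2]@ey,W[...,2]],-1)
print("tcp'",s["eef_pos"][:2]@ex,s["eef_pos"][:2]@ey,s["eef_pos"][2],s["tcp_rot"],"F'",s["wrist_force"][:2]@ex,s["wrist_force"][:2]@ey,s["wrist_force"][2],"M",s["torque"])
b,g,rr=[p[...,i].astype(int) for i in range(3)]; u=np.arange(560)[None,:]
G=(g>60)&(g>1.7*rr)&(g>1.3*b)&(d>0)
Q=S[G&(u>430)]; Q=Q[Q[:,2]>170]; print("tin top y'",np.percentile(Q[:,1],[.3,99.7]))
Pn=(p.min(-1)>110)&(u>430)&(S[...,0]>670)&(S[...,0]<700)&(S[...,2]>125); Pn[:140]=0
print("panel y'",np.percentile(S[Pn][:,1],[1,99]))
Q=S[G&(u<330)]; Q=Q[Q[:,1]<s["eef_pos"][:2]@ey+36]; m=np.percentile(Q[:,2],40); q=Q[Q[:,2]<m]
print("holder low x'",np.percentile(q[:,0],[2,98]),"end y'",np.median(q[:,1]),"zmin",Q[:,2].min())
# rail: floor columns and board edge
for v in(60,120,170):
    c=np.where((S[v,250:330,2]>90)&(S[v,250:330,2]<104))[0]+250
    e=np.where((S[v,:,2]>105)&(S[v,:,2]<126))[0]; e=e[(e>240)&(e<300)]
    print(v,"groove x'",S[v,c,0].min().round(1) if len(c) else None,S[v,c,0].max().round(1) if len(c) else None,"lip front",S[v,e[0],0].round(1) if len(e) else None)
# tongue end
T=S[(~G)&(u<330)&(u>240)]; y0=s["eef_pos"][:2]@ey+28.2
T=T[(abs(T[:,1]-y0)<2)&(T[:,2]>95)&(T[:,2]<s["eef_pos"][2]-83)]
if len(T): print("tongue",len(T),"x'",np.percentile(T[:,0],[3,97]),"z",T[:,2].min(),T[:,2].max())
E
python3 chk.py pics/w4.png
```

```text
t: 7.55
eef_pos: [571.3, -111.6, 237.8]
tcp_rot: [-180.0, -0.0, 82.7]
wrist_force: [-0.5, -0.5, -1.1]
gripper_width: 11.1
tcp' 580.9321534429866 -37.61171267739624 237.75498336973385 [-1.79994162e+02 -2.32370154e-03  8.26657615e+01] F' -0.4593537122727036 -0.5742926226130122 -1.1301024209706085 M [ 0.0040851  -0.02050602  0.01339689]
tin top y' [-83.8302913    5.21876184]
panel y' [-67.81799058  -9.55273189]
holder low x' [576.0382626  587.68141376] end y' -5.733627544934183 zmin 157.5729436570251
60 groove x' 580.0 583.8 lip front 572.8
120 groove x' 579.9 583.5 lip front 572.9
170 groove x' 579.9 583.6 lip front 573.0
tongue 516 x' [573.92256323 605.82668247] z 95.08919106470194 145.22087752001056
```

View pics/w4.png

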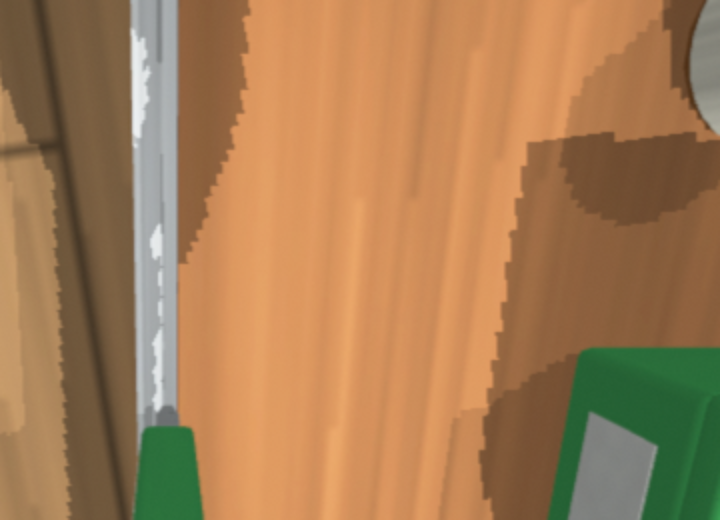

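The holder is over the rail: tongue end at crop (167,412), rail slot spanning columns about 150 to 178. I'll nudge it forward by 0.7 mm and along the shelf by 0.9 mm, then go down slowly.

```bash
python3 -m crank '[[[-0.0009,-0.0007,0.002],[0,0,0],0],[[0,0,0.003],[0,0,0],0],[[0,0,0.003],[0,0,0],0],[[0,0,0.002],[0,0,0],0],[[0,0,0.002],[0,0,0],0],[[0,0,0.002],[0,0,0],0],[[0,0,0.002],[0,0,0],0],[[0,0,0],[0,0,0],0]]'; python3 chk.py
```

```text
t: 8.4
eef_pos: [570.6, -112.6, 221.5]
tcp_rot: [-180.0, -0.0, 82.7]
wrist_force: [0.0, 0.4, -0.3]
gripper_width: 11.9
tcp' 580.2815862354546 -38.644212744877116 221.54779022071273 [-1.79993813e+02 -9.95868726e-04  8.26545804e+01] F' -0.024609303023316258 0.37431750498415917 -0.27515143598259284 M [-0.0158397   0.02037968  0.02125595]
tin top y' [-83.49624915 -39.09538362]
panel y' [-67.79850564  -9.61051103]
holder low x' [575.41625808 587.02424494] end y' -6.7658278190446985 zmin 140.98081644345112
60 groove x' 580.0 583.6 lip front 572.9
120 groove x' 580.0 583.8 lip front 572.9
170 groove x' 580.0 583.9 lip front 572.6
tongue 550 x' [573.89283402 603.22264555] z 95.1146721473376 128.7138333419333
```

```bash
python3 -m crank '[[[0,0,0.002],[0,0,0],0],[[0,0,0.002],[0,0,0],0],[[0,0,0.002],[0,0,0],0],[[0,0,0.001],[0,0,0],0],[[0,0,0.001],[0,0,0],0],[[0,0,0.001],[0,0,0],0],[[0,0,0],[0,0,0],0],[[0,0,0],[0,0,0],0]]'; python3 chk.py
```

```text
t: 9.25
eef_pos: [570.8, -112.6, 213.0]
tcp_rot: [180.0, 0.0, 82.7]
wrist_force: [2.1, -0.6, 0.7]
gripper_width: 11.5
tcp' 580.5641508474154 -38.687585764240744 213.00381829646474 [1.79954702e+02 6.56548364e-03 8.26550847e+01] F' 2.110001348781108 -0.3144688885133566 0.652062634659637 M [-0.05914694 -0.45991161 -0.02218886]
tin top y' [-82.46840292 -62.67456535]
panel y' [-67.90380068  -9.6525367 ]
holder low x' [575.7088902 587.3215576] end y' -6.809999460796616 zmin 132.04561801778686
60 groove x' 578.0 583.9 lip front 569.8
120 groove x' 578.0 583.5 lip front 570.2
170 groove x' 578.3 583.7 lip front 570.1
tongue 599 x' [571.11188048 602.71975895] z 95.37838126422415 122.6413804993034
```

The lip is bending open by about 3 mm with 2 N sideways. I'll shift 0.5 mm towards the board and keep going down.

```bash
python3 -m crank '[[[0,0.0005,0.001],[0,0,0],0],[[0,0,0.001],[0,0,0],0],[[0,0,0.001],[0,0,0],0],[[0,0,0.001],[0,0,0],0],[[0,0,0.0005],[0,0,0],0],[[0,0,0],[0,0,0],0],[[0,0,0],[0,0,0],0],[[0,0,0],[0,0,0],0]]'; python3 chk.py
```

```text
t: 10.1
eef_pos: [571.0, -112.6, 208.1]
tcp_rot: [-180.0, -0.0, 82.7]
wrist_force: [0.8, 0.6, 2.1]
gripper_width: 11.3
tcp' 580.7017370765822 -38.619849532426684 208.11435375722476 [-1.79983456e+02 -5.91534940e-03  8.26544615e+01] F' 0.6817627243046392 0.687568978271209 2.0534352060753975 M [-0.03916158 -0.19325843  0.00154556]
tin top y' [-79.89500077 -76.79654321]
panel y' [-68.04757283  -9.86969166]
holder low x' [575.79803438 587.42792661] end y' -6.7288981972701905 zmin 127.85081682249795
60 groove x' 578.1 583.8 lip front 569.7
120 groove x' 578.0 584.0 lip front 570.0
170 groove x' 578.3 583.6 lip front 570.0
tongue 565 x' [570.52832978 602.20825268] z 95.13749991296699 122.5014483836714
```

Frame underside is about 126-127 (home is 124), so roughly 2 mm remains. I'll take small steps.

```bash
python3 -m crank '[[[0,0,0.0005],[0,0,0],0],[[0,0,0.0005],[0,0,0],0],[[0,0,0.0005],[0,0,0],0],[[0,0,0.0003],[0,0,0],0],[[0,0,0],[0,0,0],0],[[0,0,0],[0,0,0],0],[[0,0,0],[0,0,0],0],[[0,0,0],[0,0,0],0]]'; python3 -c "
from h import *
s=r.sense();print(s['eef_pos'],s['wrist_force'],s['torque'])"
```

```text
t: 10.95
eef_pos: [571.0, -112.6, 207.0]
tcp_rot: [-180.0, 0.0, 82.7]
wrist_force: [-3.9, 0.6, 7.8]
gripper_width: 11.1
[ 570.9944524  -112.64758803  207.00414322] [-3.93005485  0.6337692   7.84421712] [0.17796486 0.58164559 0.06058608]
```

```bash
python3 -m crank '[[[0,0,0.0003],[0,0,0],0],[[0,0,0.0003],[0,0,0],0],[[0,0,0],[0,0,0],0],[[0,0,0],[0,0,0],0],[[0,0,0],[0,0,0],0],[[0,0,0],[0,0,0],0],[[0,0,0],[0,0,0],0],[[0,0,0],[0,0,0],0]]'; python3 chk.py
```

```text
t: 11.75
eef_pos: [571.0, -112.7, 207.0]
tcp_rot: [180.0, 0.0, 82.7]
wrist_force: [-5.8, 1.1, 11.1]
gripper_width: 11.1
tcp' 580.7632083370947 -38.682174501874314 207.0465994141409 [1.79989877e+02 9.08317937e-03 8.26572158e+01] F' -5.854030776262867 0.3806168235217066 11.148547058427061 M [0.20183009 0.94063999 0.03296161]
tin top y' [-78.91341877 -78.91341877]
panel y' [-68.0812639   -9.93275634]
holder low x' [575.90164342 587.49981907] end y' -6.80156851601192 zmin 125.89852567440832
60 groove x' 577.9 583.9 lip front 569.9
120 groove x' 578.1 583.6 lip front 569.7
170 groove x' 578.0 583.7 lip front 570.0
tongue 558 x' [571.15904546 602.11833967] z 95.4629632189396 122.48734902183129
```

Height now reads 207.0. From the grip height (133 with the underside at 50), that puts the underside at 124 and the tongue's edge at 96, which is home, and the rail is resisting rigidly. I'll ease the sideways load.

```bash
python3 -m crank '[[[0,-0.0003,0],[0,0,0],0],[[0,-0.0003,0],[0,0,0],0],[[0,0,0],[0,0,0],0],[[0,0,0],[0,0,0],0],[[0,0,0],[0,0,0],0],[[0,0,0],[0,0,0],0],[[0,0,0],[0,0,0],0],[[0,0,0],[0,0,0],0]]'; python3 chk.py pics/w5.png
python3 - <<'E'
from h import *
p,d=imaging.grab_frame("scene"); a=cv2.resize(p[90:250,140:320],(450,400),interpolation=2)
p,d=imaging.grab_frame("top"); b=cv2.resize(p[90:310,120:510],(709,400)); cv2.imwrite("pics/f1.png",a); cv2.imwrite("pics/t1.png",b)
E
```

```text
t: 12.6
eef_pos: [570.9, -112.6, 207.0]
tcp_rot: [179.9, 0.0, 82.7]
wrist_force: [-0.4, 1.0, 8.8]
gripper_width: 11.5
tcp' 580.610370092426 -38.67787101379616 207.0152980402227 [1.79923773e+02 9.65395400e-03 8.26568575e+01] F' -0.5761025084152002 0.9586356311910018 8.841037374653633 M [0.17427367 0.3998843  0.08239419]
tin top y' [-79.64324314 -79.64324314]
panel y' [-68.09521888  -9.94698991]
holder low x' [575.77176303 587.39417942] end y' -6.807377331450753 zmin 125.82623941654666
60 groove x' 578.2 583.9 lip front 569.8
120 groove x' 578.1 583.6 lip front 569.7
170 groove x' 578.0 583.7 lip front 570.1
tongue 553 x' [571.05267313 602.16891468] z 95.60539519844342 122.85681643623387
```

View pics/w5.png

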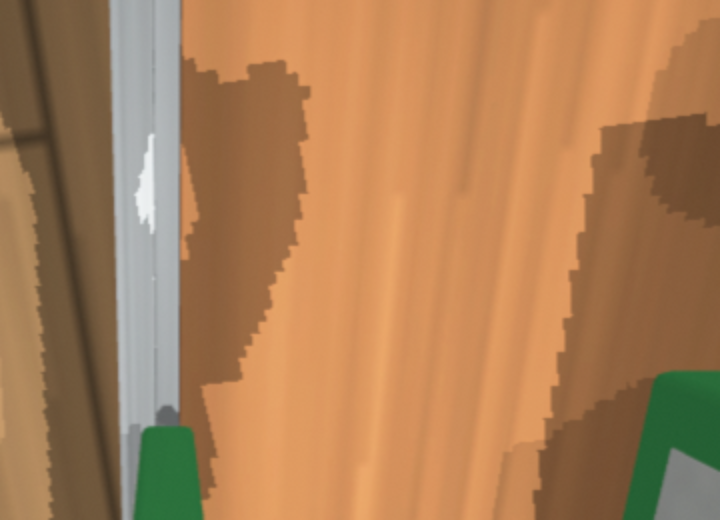

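View pics/f1.png

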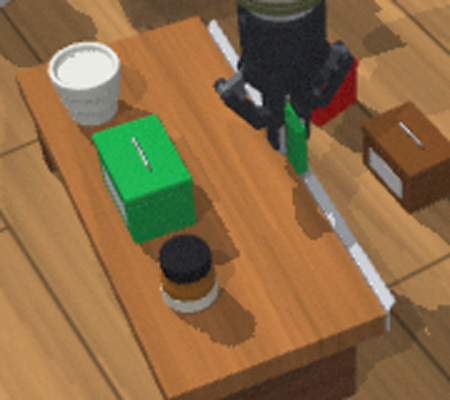

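```bash
python3 -m crank '[[[0,-0.0001,0.0003],[0,0,0],0],[[0,0,0.0002],[0,0,0],0],[[0,0,0],[0,0,0],0],[[0,0,0],[0,0,0],0],[[0,0,0],[0,0,0],0],[[0,0,0],[0,0,0],0],[[0,0,0],[0,0,0],0],[[0,0,0],[0,0,0],0]]'; python3 -m crank '[[[0,0,0],[0,0,0],0],[[0,0,0],[0,0,0],0],[[0,0,0],[0,0,0],0],[[0,0,0],[0,0,0],0],[[0,0,0],[0,0,0],0],[[0,0,0],[0,0,0],0],[[0,0,0],[0,0,0],0],[[0,0,0],[0,0,0],0]]'
```

```text
t: 13.55
eef_pos: [570.9, -112.6, 207.0]
tcp_rot: [179.9, 0.0, 82.7]
wrist_force: [-3.0, 1.9, 11.4]
gripper_width: 11.2
t: 14.35
eef_pos: [570.9, -112.6, 207.0]
tcp_rot: [179.9, 0.0, 82.7]
wrist_force: [-2.5, 0.7, 11.9]
gripper_width: 11.4
```

View pics/t1.png

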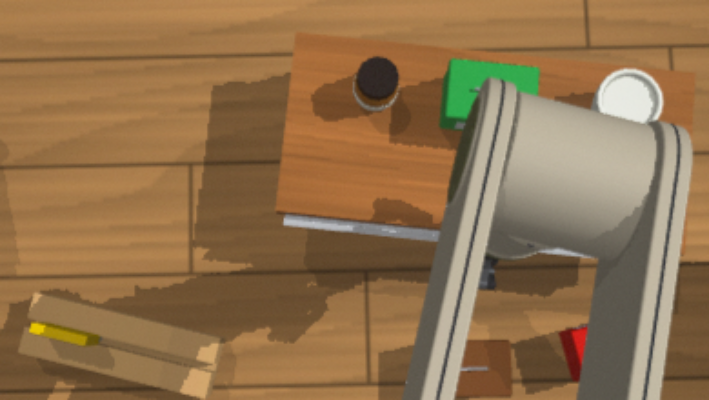

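The force is steady at about 12 N and the height isn't changing. The top view shows the goods in place, yellow still in the block at (65,333), and the arm clear of the goods. Handing in.

```bash
python3 -c "
from rig import sign_off
print(sign_off())"
```

```text
the job is handed in; nothing more can be done
None
```

The green holder is in the rail in front of the green seed tin, and the arm is still gripping it with a steady push of about 12 N down. I handed the job in at about 14.4 s.

- **Seating:** Three further downward steps of 0.5 to 0.6 mm raised the force, but the height stayed at 207.0 mm. Worked out from the grip height, the tongue's edge is at about 96 mm and the frame's underside at about 124 mm, which is home. The wrist camera put the frame's lowest visible edge about 2 mm higher, at 125.8 mm; I trusted the grip height and the rigid stop.
- **Position:** The holder is centred within about 0.5 mm of the tin's white panel as the wrist camera sees it. The top and scene cameras had placed the tin about 2 mm either side of that. The tool is upright within about 0.1°.
- **Lip and forces:** The lip moved out about 3 mm with the tongue behind it. About 3 N of sideways load remains, after I eased it down from about 6 N.
- **Paper face:** I inferred that it faces the front, because the side seen from behind showed plain green. I never saw the paper itself.
- **Other items:** In the last pictures the tin, pot, honey jar and yellow holder stand where they were. I checked this by eye and did not measure it.

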